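# Load a shaft and index the slide to its gauge

### The job

Stand the blue-banded steel shaft end-down, right to the bottom, in the blue socket block on the slide's carriage and let go of it, while the carriage is still at its loading end. Then take the carriage by its green grip and slide it along the rail towards the gauge until you feel its spring ball click into the notch (red lines level), without running through the notch, and finish there still holding the grip firmly between the fingers with the carriage still. Leave the other shafts and everything else on the bench where they are.

Things in the scene. Friction and masses are not known exactly. Their poses are not given: they have to be found in the camera images.
- shaft_blue: the steel shaft with the blue band and blue top end: round, 12 mm diameter, 100 mm long, 2 mm chamfer at its foot, about 60 to 130 g. Origin at the centre of its lower end, z up along the shaft. It starts upright in one of the three holes of the grey rack, with its lower 25 mm in the hole and 75 mm standing out
- shaft_red: same shaft with a red band, in another hole of the rack; leave it there
- shaft_yellow: same shaft with a yellow band, in another hole of the rack; leave it there
- rack: grey fixed block 180 x 50 x 35 mm (x, y, z), origin at the centre of its underside, with three holes in a row along its x axis at -60, 0 and +60 mm, 25 mm deep, 13.5 mm square
- rail: fixed aluminium rail of the slide, 80 mm wide (its x) and 420 mm long (its y), origin at the centre of its underside on the bench. The carriage slides along the rail's +y axis, towards the gauge. Base 12 mm high, end stops up to 40 mm
- socket (a point): centre of the mouth of the vertical socket in the blue 40 x 40 mm block on the carriage, 72 mm above the bench; axes parallel to the rail's, z up. The hole is 14 mm wide with a 3 mm chamfer at the mouth and 30 mm deep. It moves with the carriage. A red line on the carriage deck marks its y
- grip (a point): point to hold on the carriage's upright green square grip, 24 x 24 mm, on its axis, 89 mm above the bench and 19 mm below the grip's top. The grip rises 65 mm clear of a 34 mm wide, 6 mm high flange on the 64 mm wide deck (deck top 37 mm above the bench) and stands 90 mm from the socket along the rail's +y. z up, sides along the rail's x and y. Pinch it from above
- gauge: fixed grey and black measuring head on the rail's +x side, 25 mm clear of the socket block: base 50 x 60 mm, 80 mm high; origin at the centre of its underside, axes parallel to the rail's. A red line on its base marks its y = 0. Two fixed pins on it form the notch for the carriage's spring ball: the ball is seated when the socket's y in this frame is 0
- carriage: the carriage, deck 64 x 150 mm. Its y in the rail's frame starts between -100 mm (loading end, hard stop) and -60 mm; notch between -10 and +50 mm. Sliding friction 1.5 N. Pushed on, its ball meets pin 1 about 15 mm before the notch (4 to 6 N more), passes its crest 7 mm before, is drawn into the notch with a like force, and is stopped there by pin 2, whose crest is 7 mm past the notch
- bearing_a: bystander: green pillow-block bearing, 120 x 38 x 72 mm, loose
- bearing_b: bystander: another green pillow-block bearing, loose
- profile: bystander: loose piece of slotted aluminium profile, 40 x 40 x 200 mm
- screwdriver: bystander: loose screwdriver
- collar: bystander: loose dark steel shaft collar, 40 mm diameter, 14 mm high
There are look-alikes about, which are no part of the job. Of the things that look like the gauge, take the one that is farthest to the robot's right at the start.

How it is judged:
By the outcome, as a careful person would: the job done as asked, in the order asked, and still so for the second after the job is handed in, while the arm keeps its last pose, push and grip.
It also fails if it takes over 58 s, if anything falls off the work surface, if the arm or the gripper's body presses on something with over 40 N, if the wrist force passes 120 N, or if a joint passes its speed limit or range.

### The arm

A 7-joint arm with a two-finger parallel gripper is mounted at the origin on the work surface. World frame = base frame: x ahead of the robot, y to its left, z up, the work surface at z = 0. Lengths are in m, angles in rad, forces in N, time in s.
With the tool pointing down it reaches from about 0.35 to 0.9 m from the base axis. Payload 8.1 kg.
Tool frame: the origin (TCP) lies midway between the tips of the shut fingers; the grasp point (between the pads) lies 19 mm behind it; z points along the fingers, y is the direction in which the jaws open and shut (so a half turn about z gives the same grasp; the last joint's range is limited). The gripper opens to 92 mm and grips with 3 to 60 N. Pads are 19 mm wide; open, the fingers measure 130 mm over their backs; the gripper's body (75 mm by 190 mm) begins 47 mm behind the grasp point.
Start: joints at [1.015, 0.434, 0.025, 1.573, -0.012, 1.134, -0.075], TCP at [0.273, -0.562, 0.227] pointing down, gripper open.
Joint ranges: [-2.62, 2.62], [-0.44, 2.09], [-1.27, 1.32], [0.08, 2.57], [-1.32, 4.46], [0.12, 2], [-2.74, 2.74]. Speed limits (rad/s): [2.22, 2.22, 3.01, 3.01, 3.14, 3.14, 3.14].

### API

Orientations are given as a rotation vector (axis times angle).
In Python, from cell import arm gives the robot as it stands. The module is installed in compiled form; this text tells all that it offers.
- The arm moves only by the tool jog_arm, never from a script. Its argument "increments" is a list of rows, each an object with "slide": the shift along the tool's x, y, z in mm, a list of three; "roll": the turn about the tool's z in rad; "gripper": the opening, from 0 (shut) to 1 (fully open). In form: [{"slide": [x, y, z], "roll": roll, "gripper": gripper}, ...]. A call has exactly 10 rows; each row is the pose to reach, as a shift and turn from the pose commanded when the call began, along the tool's axes at that moment; what a row does not reach only later rows make up. A row lasts 1/12 s, in which the tool goes at most 41.7 mm and 7.16 degrees, less where a joint would pass 70% of its speed; a pose out of reach is approached as far as the arm can. A call with a gripper value outside its range is refused whole. The fingers move at their own pace and stop on an object; "newtons" is the grip in N (left out, the last holds). Time passes only in rows, so rows that repeat a pose let the fingers close, or fill a call up. It gives the time, the measured TCP pose, the force and the opening at its end, in the units of the state.
- arm.observe(): the state, without advancing time (a new reading comes with each control period).
- arm.get_image(name): name is "scene" or "top"; returns a dict with "frame" (480x640x3 uint8, blue, green, red), "depth" (480x640 float32, m along the optical axis (not along the pixel's ray), 0 where there is no reading), "intrinsics" (3x3 intrinsics, pixels), "R" (3x3) and "t" (3): a world point X has camera coordinates R X + t. Camera axes: x right, y down, z forward; pixel columns grow to the right and rows downward; lengths in m; the calibration is good to about 2 mm. A picture is of the moment at which its call begins.
- arm.sign_off(): hands the job in, once; it reports no verdict.
The state is a dict: "clock": time; "joints": joint angles; "dq": joint speeds; "joint_efforts": joint torques, N m; "position": TCP position; "ee_rot": TCP orientation; "force": force on the tool from outside, world axes, zero at the start; "ft_torque": the same for the moment, N m; "width": opening from 0.0 (shut) to 1.0 (fully open).
Only numpy, scipy, OpenCV 4.12 (cv2) and the standard library are available. Lean on these libraries where they do the work, as an engineer would, in place of code of your own. Each camera call takes 0.05 s, during which the arm holds its last target.

## Working session

There is one attempt and no reset: what is moved stays moved. The work goes in short steps, Python scripts to look and compute and a tool call to move; the robot and the scene stay as the last step left them, time stands still between calls to the robot, and variables do not carry over. Pictures are saved under pics/ and viewed, and the job is handed in when it is done.

Besides the shell and the picture viewer there is one more tool, called after "Emit:" in YAML: its name, and indented under it one key for each argument. jog_arm: Moves the arm, as the interface text tells. Its arguments: {"type":"object","properties":{"increments":{"type":"array"},"newtons":{"type":"number"}},"required":["increments"]}

```bash
mkdir -p pics; ls; python3 - <<'E'
from cell import arm
import cv2,numpy as np
s=arm.observe();print({k:np.round(v,3).tolist() for k,v in s.items()})
for n in("scene","top"):
    im=arm.get_image(n);cv2.imwrite(f"pics/{n}0.png",im["frame"]);np.savez(f"{n}0.npz",**im)
    print(n,im["intrinsics"].round(1).tolist(),im["R"].round(3).tolist(),im["t"].round(3).tolist(),(-im["R"].T@im["t"]).round(3))
E
```

```text
pics
{'clock': 0.0, 'joints': [1.015, 0.435, 0.025, 1.574, -0.012, 1.134, -0.075], 'dq': [0.001, 0.001, -0.0, -0.002, -0.0, 0.001, 0.0], 'joint_efforts': [0.001, -66.784, 0.985, -31.445, -0.061, 0.043, 0.0], 'position': [0.273, -0.562, 0.226], 'ee_rot': [-3.06, -0.705, 0.001], 'force': [0.362, 0.413, -0.022], 'ft_torque': [0.013, 0.078, -0.013], 'width': 0.998}
scene [[501.8, 0.0, 322.4], [0.0, 501.8, 234.3], [0.0, 0.0, 1.0]] [[0.234, 0.972, 0.013], [0.601, -0.134, -0.788], [-0.764, 0.193, -0.615]] [-0.196, -0.251, 1.486] [ 1.333 -0.129  0.719]
top [[615.8, 0.0, 317.0], [0.0, 615.8, 227.8], [0.0, 0.0, 1.0]] [[-0.021, -1.0, -0.017], [-0.998, 0.021, -0.056], [0.056, 0.015, -0.998]] [0.098, 0.548, 1.558] [0.462 0.062 1.588]
```

View pics/scene0.png

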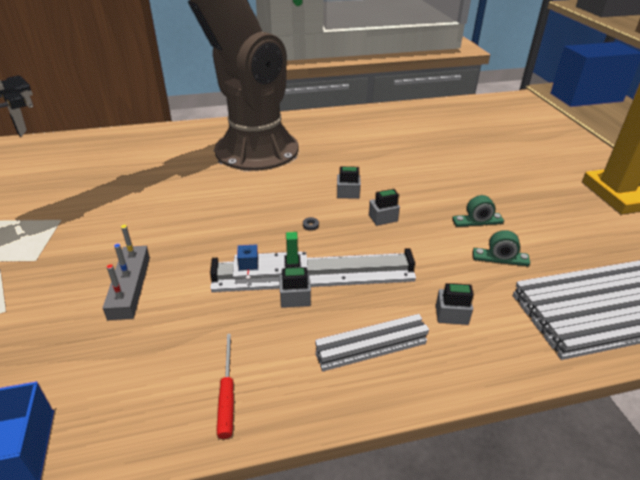

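View pics/top0.png

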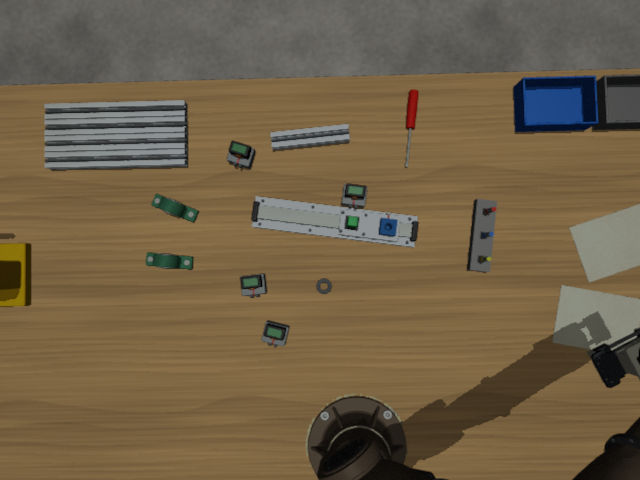

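The top view has the gauge farthest to the robot's right (−y) at about (354,195), beside the rail. The socket block is at (388,227), the grip at (352,223) and the blue shaft in the middle rack hole at about (485,235). I'll zoom in next.

```bash
python3 - <<'E'
import cv2,numpy as np
t=np.load("top0.npz")["frame"];s=np.load("scene0.npz")["frame"]
cv2.imwrite("pics/topc.png",cv2.resize(t[170:290,240:440],(800,480),interpolation=cv2.INTER_CUBIC))
cv2.imwrite("pics/topr.png",cv2.resize(t[190:280,450:530],(640,720))[:600])
cv2.imwrite("pics/scc.png",cv2.resize(s[215:325,90:290+140],(800,259),interpolation=cv2.INTER_CUBIC))
E
```

```text
(no output)
```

View pics/topc.png

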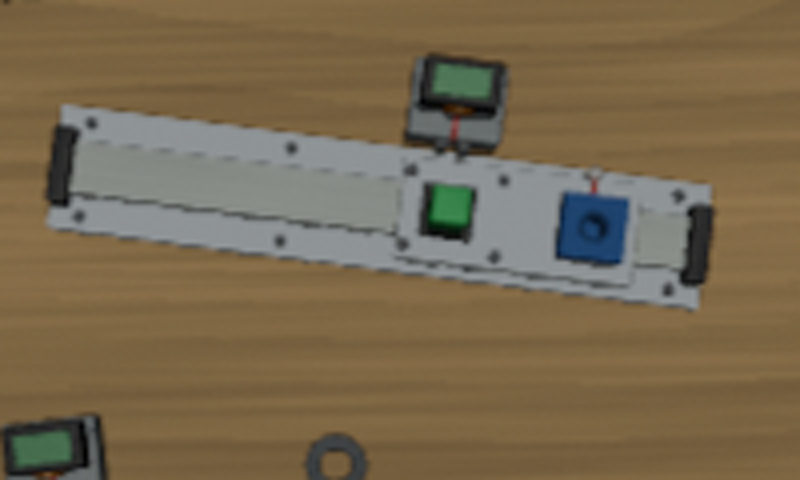

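View pics/topr.png

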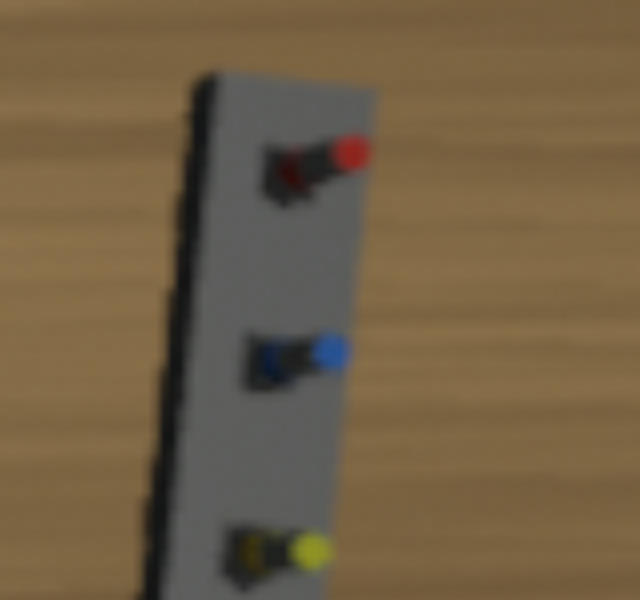

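View pics/scc.png

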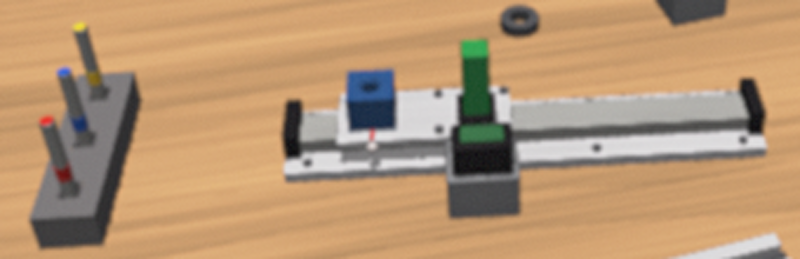

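```bash
cat > h.py <<'E'
import cv2,numpy as np
def load(n): return dict(np.load(n))
def ray(im,uv):
    K,R,t=im["intrinsics"],im["R"],im["t"]
    c=-R.T@t; d=R.T@np.linalg.solve(K,[uv[0],uv[1],1.]); return c,d
def plane(im,uv,z):
    c,d=ray(im,uv); return c+d*(z-c[2])/d[2]
def tri(a,ua,b,ub):
    A=[];B=[]
    for im,u in((a,ua),(b,ub)):
        c,d=ray(im,u);d=d/np.linalg.norm(d);P=np.eye(3)-np.outer(d,d);A.append(P);B.append(P@c)
    A=np.array(A);X=np.linalg.solve(A.sum(0),np.array(B).sum(0))
    return X,[np.linalg.norm(A[i]@X-B[i])*1000 for i in (0,1)]
def blobs(im,lo,hi,box,amin=4):
    x0,y0,x1,y1=box
    f=im["frame"][y0:y1,x0:x1];h=cv2.cvtColor(f,cv2.COLOR_BGR2HSV)
    m=cv2.inRange(h,np.array(lo),np.array(hi))
    n,l,s,c=cv2.connectedComponentsWithStats(m)
    return [(c[i][0]+x0,c[i][1]+y0,int(s[i][4]),s[i][:4].tolist()) for i in range(1,n) if s[i][4]>=amin]
def proj(im,X):
    p=im["intrinsics"]@(im["R"]@X+im["t"]);return p[:2]/p[2]
E
python3 - <<'E'
from h import *
t=load("top0.npz");s=load("scene0.npz")
print("blue top",blobs(t,(100,120,140),(130,255,255),(460,190,520,280)))
print("blue scene",blobs(s,(100,120,140),(130,255,255),(100,220,150,300)))
print("block top",blobs(t,(100,120,30),(130,255,255),(370,200,410,250)))
print("block scene",blobs(s,(100,120,30),(130,255,255),(220,230,270,280)))
print("grip top",blobs(t,(50,120,120),(75,255,255),(335,205,370,240)))
print("grip scene",blobs(s,(50,120,120),(75,255,255),(275,220,310,270)))
for n,im,b in(("t",t,(340,180,400,225)),("s",s,(235,260,320,310))):
  print("red",n,blobs(im,(0,90,60),(8,255,255),b,2),blobs(im,(172,90,60),(180,255,255),b,2))
c=s["frame"]
cv2.imwrite("pics/z1.png",np.hstack([cv2.resize(c[235:285,225:275],(400,400),interpolation=cv2.INTER_NEAREST),cv2.resize(t["frame"][207:247,368:408],(400,400),interpolation=cv2.INTER_NEAREST)]))
cv2.imwrite("pics/z2.png",np.hstack([cv2.resize(c[225:275,270:320],(400,400),interpolation=cv2.INTER_NEAREST),cv2.resize(t["frame"][180:230,330:380],(400,400),interpolation=cv2.INTER_NEAREST)]))
E
```

```text
blue top [(np.float64(491.0), np.float64(233.5), 6, [30, 43, 3, 2])]
blue scene [(np.float64(116.55555555555556), np.float64(245.33333333333334), 9, [15, 24, 4, 3])]
block top [(np.float64(387.56756756756755), np.float64(226.85328185328186), 259, [9, 19, 18, 17])]
block scene [(np.float64(247.15479115479116), np.float64(256.76658476658474), 407, [18, 16, 19, 23])]
grip top [(np.float64(352.4), np.float64(220.61666666666667), 60, [14, 12, 8, 8])]
grip scene [(np.float64(291.3970588235294), np.float64(235.60294117647058), 68, [12, 12, 10, 8])]
red t [(np.float64(353.25), np.float64(201.0), 8, [13, 19, 2, 6]), (np.float64(388.0), np.float64(216.0), 3, [48, 35, 1, 3])] []
red s [(np.float64(248.0), np.float64(271.5), 2, [13, 11, 1, 2])] []
```

View pics/z1.png

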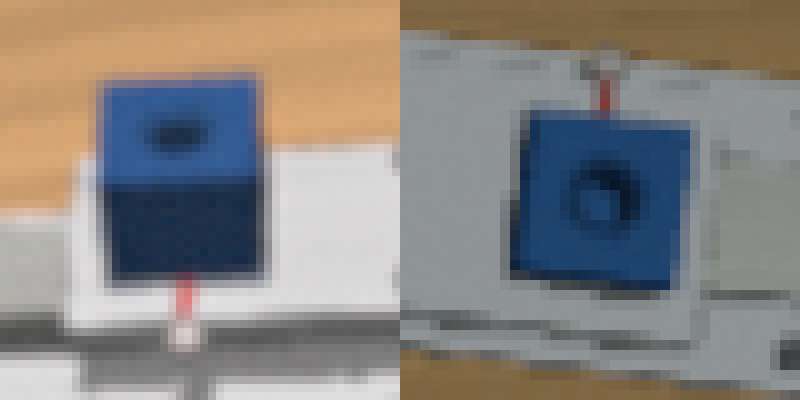

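View pics/z2.png

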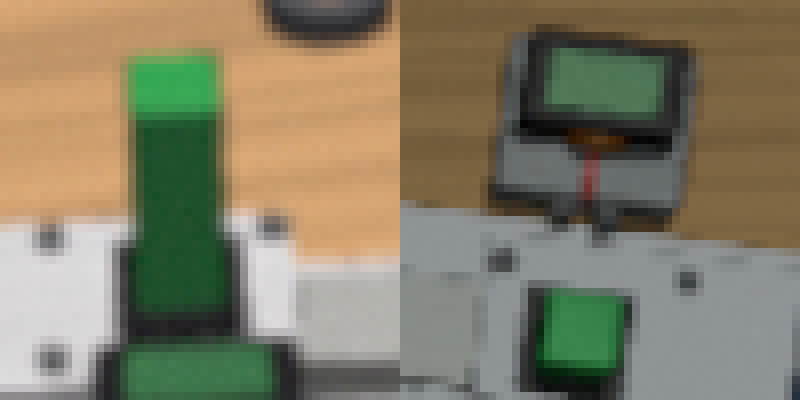

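The zooms show the socket mouth at about (246.8,251) in scene and (387.9,226.3) in top. The gauge's red line is at (353.3,201) and the carriage's is at (388,216). Next I'll triangulate.

```bash
python3 - <<'E'
from h import *
t=load("top0.npz");s=load("scene0.npz")
def wc(im,box,fn,thr):
    x0,y0,x1,y1=box;f=im["frame"][y0:y1,x0:x1].astype(float);w=np.clip(fn(f)-thr,0,None)
    v,u=np.mgrid[y0:y1,x0:x1];return np.array([(u*w).sum(),(v*w).sum()])/w.sum()
bl=lambda f:np.where(f[...,0]>120,f[...,0]-f[...,2],0)
bt=wc(t,(486,229,497,238),bl,50);bs=wc(s,(112,241,121,250),bl,50)
print("shaft",bt,bs,tri(t,bt,s,bs))
gr=lambda f:np.where(f[...,1]>110,f[...,1]-f[...,2],0)
gt=wc(t,(340,210,366,232),gr,50);gs=wc(s,(280,225,305,243),gr,50)
print("grip",gt,gs,tri(t,gt,s,gs))
print("socket",tri(t,(388,226.3),s,(246.8,250.9)))
# red/yellow shaft tops
for n,tb,sb,fn in(("red",(488,204,500,214),(106,261,116,270),lambda f:f[...,2]-f[...,0]-0*f[...,1]),("yel",(483,254,494,264),(119,222,130,231),lambda f:np.minimum(f[...,1],f[...,2])-f[...,0])):
    pass
# rack holes from shaft band/hole in depth-free: rail edges in top
for u in [(240+66/4,170+105/4),(240+711/4,170+186/4),(240+698/4,170+307/4),(240+50/4,170+227/4)]:
    print("railcorner z12",plane(t,(u[0]-.5,u[1]-.5),.012).round(4))
print("gauge redline z?",[plane(t,(353.3,201),z).round(4) for z in(.03,.08)],"car red z37",plane(t,(388,216),.037).round(4))
print("depth top", t["depth"][198:204,353], t["depth"][216,388],t["depth"][240,470:500:4])
# rack corners top
for u in [(450+215/8,190+72/8),(450+377/8,190+88/8),(450+190/8,190+75/8)]: print("rack z35",plane(t,(u[0]-.5,u[1]-.5),.035).round(4))
E
```

```text
shaft [491.08467742 233.50806452] [116.62783661 245.15128593] (array([ 0.52224145, -0.33005976,  0.10923472]), [np.float64(0.8943014213161481), np.float64(0.8943014213162589)])
grip [352.40991536 220.73700121] [291.27728614 235.52587825] (array([0.56054741, 0.00059392, 0.10534928]), [np.float64(1.0948560635142657), np.float64(1.094856063514324)])
socket (array([ 0.54711598, -0.08825456,  0.07102618]), [np.float64(0.9048096812458556), np.float64(0.9048096812458377)])
railcorner z12 [0.6364 0.242  0.012 ]
railcorner z12 [ 0.5751 -0.1705  0.012 ]
railcorner z12 [ 0.4979 -0.1599  0.012 ]
railcorner z12 [0.558  0.2535 0.012 ]
gauge redline z? [array([ 0.6155, -0.0071,  0.03  ]), array([ 0.6105, -0.0049,  0.08  ])] car red z37 [ 0.5749 -0.0933  0.037 ]
depth top [1.5425729 1.5482552 1.5419152 1.551515  1.544127  1.541275 ] 1.5481585 [1.5798093 1.5431397 1.5504544 1.5466421 1.5495461 1.5460268 1.5810713
 1.5740316]
rack z35 [ 0.6144 -0.317   0.035 ]
rack z35 [ 0.6082 -0.3676  0.035 ]
rack z35 [ 0.6137 -0.3091  0.035 ]
```

```bash
cat >> h.py <<'E'
from scipy.spatial.transform import Rotation as Ro
def plan(p,yaw,s=None):
    """desired TCP world p(m), tool x yaw -> slide mm, roll"""
    if s is None:
        from cell import arm; s=arm.observe()
    R=Ro.from_rotvec(s["ee_rot"]).as_matrix(); d=R.T@(np.array(p)-s["position"])*1000
    cur=np.arctan2(R[1,0],R[0,0]); roll=-(yaw-cur); roll=(roll+np.pi)%(2*np.pi)-np.pi
    print("slide",d.round(1),"roll",round(roll,3),"tilt",R[:,2].round(4),"pos",np.round(s["position"],4),"w",round(float(s["width"]),3),"F",np.round(s["force"],1),"t",round(s["clock"],2))
E
python3 -c "
from h import *
plan([.522,-.330,.19],1.424)"
```

```text
slide [325.1 -99.4  36.1] roll -0.971 tilt [-8.0e-04  1.3e-03 -1.0e+00] pos [ 0.2732 -0.5616  0.226 ] w 0.997 F [-0.   0.  -0.2] t 0.1
```

Emit:
jog_arm:
  increments:
    - {"slide": [15, -5, 0], "roll": -0.08, "gripper": 0.43}
    - {"slide": [50, -15, 5], "roll": -0.2, "gripper": 0.43}
    - {"slide": [90, -27, 10], "roll": -0.32, "gripper": 0.43}
    - {"slide": [130, -40, 15], "roll": -0.44, "gripper": 0.43}
    - {"slide": [170, -52, 20], "roll": -0.56, "gripper": 0.43}
    - {"slide": [210, -64, 25], "roll": -0.68, "gripper": 0.43}
    - {"slide": [250, -76, 30], "roll": -0.8, "gripper": 0.43}
    - {"slide": [285, -87, 34], "roll": -0.9, "gripper": 0.43}
    - {"slide": [312, -95, 36], "roll": -0.97, "gripper": 0.43}
    - {"slide": [325, -99, 36], "roll": -0.971, "gripper": 0.43}
  newtons: 30

```text
clock: 0.93
position: [0.5253, -0.3261, 0.1899]
ee_rot: [-2.368, -2.062, -0.003]
force: [-0.1, 0.4, -0.3]
width: 0.432
```

```bash
python3 - <<'E'
from h import *
from cell import arm
a=arm.get_image("scene");b=arm.get_image("top")
plan([.522,-.330,.19],1.424); print(arm.observe()["joints"].round(2) if hasattr(arm.observe()["joints"],'round') else arm.observe()["joints"])
np.savez("s1.npz",**a);np.savez("t1.npz",**b)
cv2.imwrite("pics/a1.png",np.hstack([cv2.resize(a["frame"][170:320,60:200],(400,429)),cv2.resize(b["frame"][170:300,430:550],(400,429))]))
E
```

```text
slide [-2.3 -1.9  0.3] roll 0.003 tilt [ 2.0e-04  1.7e-03 -1.0e+00] pos [ 0.5242 -0.328   0.1903] w 0.431 F [0.2 0.5 0.1] t 1.03
[ 0.66  0.47 -0.27  1.62  0.14  1.07  0.21]
```

View pics/a1.png

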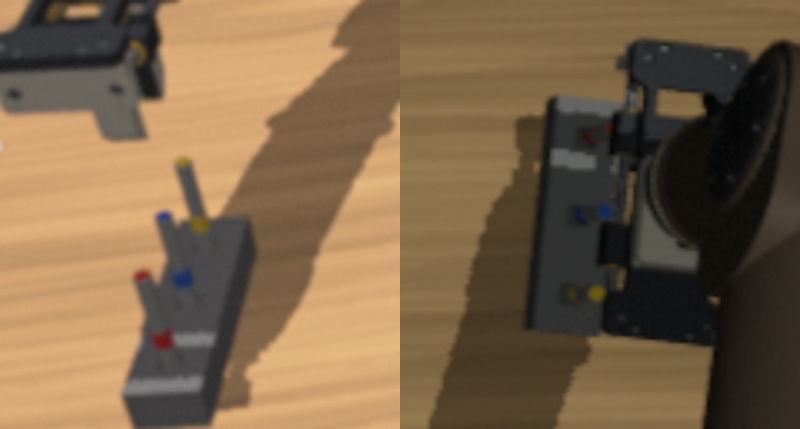

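```bash
python3 - <<'E'
from h import *
a=load("s1.npz");b=load("t1.npz")
p=np.array([.5245,-.3275,.19]);y=np.array([.989,-.146,0])
print("shaft", proj(b,np.array([.522,-.330,.11])))
print("tips top",[proj(b,p+s*.02*y).round(1) for s in(-1,0,1)],"scene",[proj(a,p+s*.02*y).round(1) for s in(-1,0,1)])
cv2.imwrite("pics/a2.png",np.hstack([cv2.resize(a["frame"][150:250,30:130],(400,400),interpolation=cv2.INTER_CUBIC),cv2.resize(b["frame"][180:280,450:550],(400,400),interpolation=cv2.INTER_CUBIC)]))
E
```

```text
shaft [490.76077151 233.6229267 ]
tips top [array([498. , 239.7]), array([499. , 230.9]), array([500. , 222.1])] scene [array([109.5, 204.7]), array([106.8, 211. ]), array([104. , 217.5])]
```

View pics/a2.png

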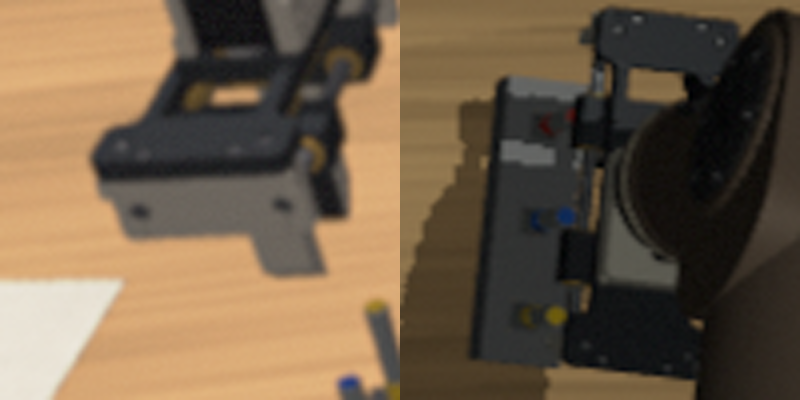

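Emit:
jog_arm:
  increments:
    - {"slide": [0, 0, 5], "roll": 0, "gripper": 0.43}
    - {"slide": [0, 0, 20], "roll": 0, "gripper": 0.43}
    - {"slide": [0, 0, 40], "roll": 0, "gripper": 0.43}
    - {"slide": [0, 0, 60], "roll": 0, "gripper": 0.43}
    - {"slide": [0, 0, 80], "roll": 0, "gripper": 0.43}
    - {"slide": [0, 0, 98], "roll": 0, "gripper": 0.43}
    - {"slide": [0, 0, 112], "roll": 0, "gripper": 0.43}
    - {"slide": [0, 0, 118], "roll": 0, "gripper": 0.43}
    - {"slide": [0, 0, 118], "roll": 0, "gripper": 0.43}
    - {"slide": [0, 0, 118], "roll": 0, "gripper": 0.43}

```text
clock: 1.87
position: [0.5216, -0.3322, 0.073]
ee_rot: [2.381, 2.049, -0.001]
force: [0.7, 0.4, -0.4]
width: 0.428
```

```bash
python3 - <<'E'
from h import *
from cell import arm
plan([.522,-.330,.072],1.424)
a=arm.get_image("scene");b=arm.get_image("top")
cv2.imwrite("pics/a3.png",np.hstack([cv2.resize(a["frame"][200:300,70:170],(400,400),interpolation=cv2.INTER_CUBIC),cv2.resize(b["frame"][180:280,450:550],(400,400),interpolation=cv2.INTER_CUBIC)]))
E
```

```text
slide [2.2 0.1 1. ] roll -0.003 tilt [-5.e-04 -6.e-04 -1.e+00] pos [ 0.5216 -0.3322  0.073 ] w 0.428 F [ 0.7  0.4 -0.4] t 1.87
```

View pics/a3.png

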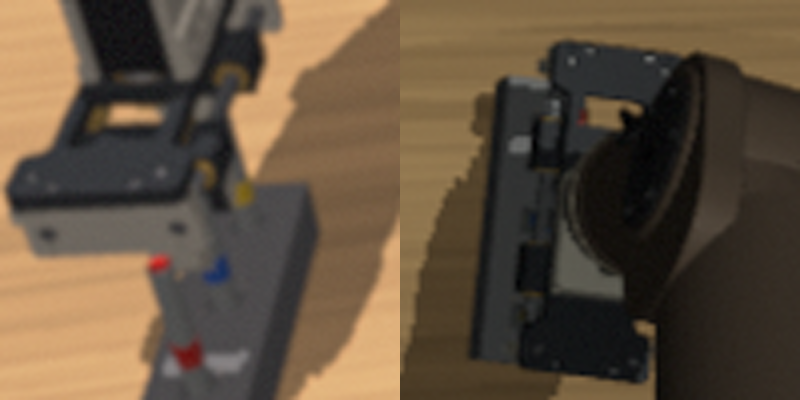

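The gripper straddles the blue shaft, with the red shaft clear in front. I'll close it now.

Emit:
jog_arm:
  increments:
    - {"slide": [1, 0, 0], "roll": 0, "gripper": 0.1}
    - {"slide": [1, 0, 0], "roll": 0, "gripper": 0.05}
    - {"slide": [1, 0, 0], "roll": 0, "gripper": 0}
    - {"slide": [1, 0, 0], "roll": 0, "gripper": 0}
    - {"slide": [1, 0, 0], "roll": 0, "gripper": 0}
    - {"slide": [1, 0, 0], "roll": 0, "gripper": 0}
    - {"slide": [1, 0, 0], "roll": 0, "gripper": 0}
    - {"slide": [1, 0, 0], "roll": 0, "gripper": 0}
    - {"slide": [1, 0, 0], "roll": 0, "gripper": 0}
    - {"slide": [1, 0, 0], "roll": 0, "gripper": 0}
  newtons: 30

```text
clock: 2.8
position: [0.5227, -0.3299, 0.0729]
ee_rot: [2.378, 2.052, 0.0]
force: [0.5, 0.7, 3.1]
width: 0.124
```

```bash
python3 - <<'E'
from h import *
plan([.522,-.330,.072],1.424)
E
```

```text
slide [-0.2 -0.7  0.9] roll -0.0 tilt [ 4.e-04 -2.e-04 -1.e+00] pos [ 0.5227 -0.3299  0.0729] w 0.124 F [0.5 0.7 3.1] t 2.8
```

Emit:
jog_arm:
  increments:
    - {"slide": [0, 0, -5], "roll": 0, "gripper": 0}
    - {"slide": [0, 0, -15], "roll": 0, "gripper": 0}
    - {"slide": [0, 0, -30], "roll": 0, "gripper": 0}
    - {"slide": [0, 0, -48], "roll": 0, "gripper": 0}
    - {"slide": [0, 0, -66], "roll": 0, "gripper": 0}
    - {"slide": [0, 0, -84], "roll": 0, "gripper": 0}
    - {"slide": [0, 0, -100], "roll": 0, "gripper": 0}
    - {"slide": [0, 0, -113], "roll": 0, "gripper": 0}
    - {"slide": [0, 0, -120], "roll": 0, "gripper": 0}
    - {"slide": [0, 0, -120], "roll": 0, "gripper": 0}

```text
clock: 3.63
position: [0.5231, -0.3302, 0.1948]
ee_rot: [2.377, 2.05, 0.001]
force: [0.6, -0.0, -1.1]
width: 0.124
```

```bash
python3 - <<'E'
from h import *
from cell import arm
plan([.5465,-.0885,.192],1.424)
a=arm.get_image("scene")
cv2.imwrite("pics/a4.png",cv2.resize(a["frame"][170:300,60:200],(646,600),interpolation=cv2.INTER_CUBIC))
E
```

```text
slide [242.5 -12.3   2.5] roll -0.0 tilt [ 0.0023 -0.0014 -1.    ] pos [ 0.5231 -0.3302  0.1948] w 0.124 F [ 0.6 -0.  -1.1] t 3.63
```

View pics/a4.png

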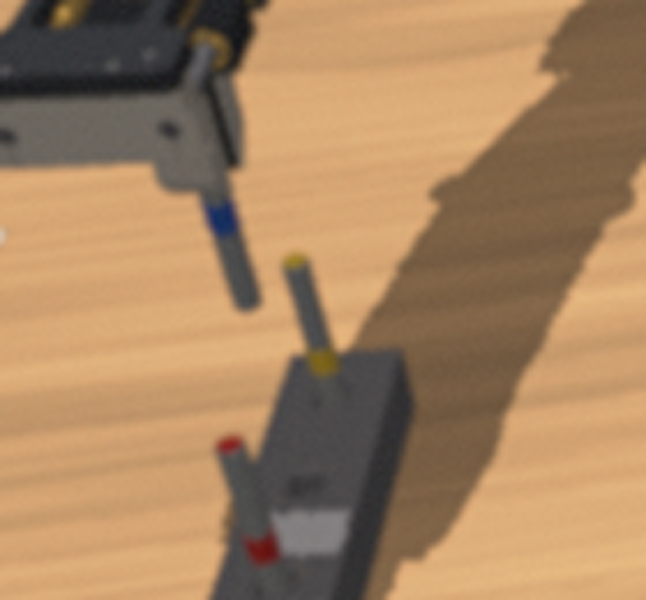

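Emit:
jog_arm:
  increments:
    - {"slide": [8, 0, 0], "roll": 0, "gripper": 0}
    - {"slide": [35, -2, 0], "roll": 0, "gripper": 0}
    - {"slide": [70, -4, 0], "roll": 0, "gripper": 0}
    - {"slide": [105, -5, 0], "roll": 0, "gripper": 0}
    - {"slide": [140, -7, 0], "roll": 0, "gripper": 0}
    - {"slide": [175, -9, 0], "roll": 0, "gripper": 0}
    - {"slide": [205, -10, 0], "roll": 0, "gripper": 0}
    - {"slide": [228, -12, 0], "roll": 0, "gripper": 0}
    - {"slide": [239, -12, 0], "roll": 0, "gripper": 0}
    - {"slide": [242, -12, 0], "roll": 0, "gripper": 0}

```text
clock: 4.52
position: [0.5458, -0.0856, 0.192]
ee_rot: [-2.373, -2.056, 0.0]
force: [0.1, 0.8, -0.9]
width: 0.125
```

Emit:
jog_arm:
  increments:
    - {"slide": [0, 0, 5], "roll": 0, "gripper": 0}
    - {"slide": [0, 0, 15], "roll": 0, "gripper": 0}
    - {"slide": [0, 0, 25], "roll": 0, "gripper": 0}
    - {"slide": [0, 0, 32], "roll": 0, "gripper": 0}
    - {"slide": [0, 0, 37], "roll": 0, "gripper": 0}
    - {"slide": [0, 0, 40], "roll": 0, "gripper": 0}
    - {"slide": [0, 0, 40], "roll": 0, "gripper": 0}
    - {"slide": [0, 0, 40], "roll": 0, "gripper": 0}
    - {"slide": [0, 0, 40], "roll": 0, "gripper": 0}
    - {"slide": [0, 0, 40], "roll": 0, "gripper": 0}

```text
clock: 5.35
position: [0.5465, -0.0887, 0.1532]
ee_rot: [2.378, 2.052, 0.001]
force: [0.2, 0.4, -0.7]
width: 0.124
```

```bash
python3 - <<'E'
from h import *
from cell import arm
plan([.547,-.0883,.150],1.424)
a=arm.get_image("scene");b=arm.get_image("top");np.savez("s5.npz",**a);np.savez("t5.npz",**b)
cv2.imwrite("pics/a5.png",np.hstack([cv2.resize(a["frame"][180:300,190:310],(400,400),interpolation=cv2.INTER_CUBIC),cv2.resize(b["frame"][160:280,320:440],(400,400),interpolation=cv2.INTER_CUBIC)]))
E
```

```text
slide [0.5 0.5 3.2] roll -0.0 tilt [ 9.e-04 -1.e-04 -1.e+00] pos [ 0.5465 -0.0887  0.1532] w 0.124 F [ 0.2  0.4 -0.7] t 5.35
```

View pics/a5.png

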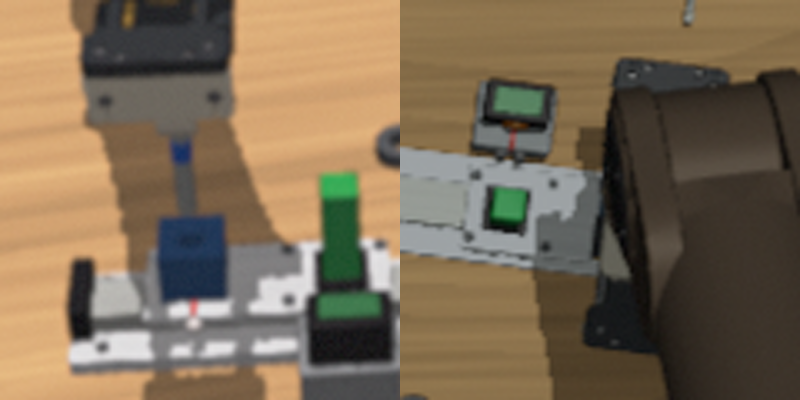

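```bash
python3 - <<'E'
from h import *
a=load("s5.npz")
S=np.array([.547,-.0883,.072])
for dz in(0,.0183): print(dz,proj(a,S+[0,0,dz]))
print("axis line", [proj(a,S+[0,0,z]).round(1) for z in(.0183,.03,.04,.05)])
cv2.imwrite("pics/a6.png",cv2.resize(a["frame"][210:270,220:280],(600,600),interpolation=cv2.INTER_NEAREST))
E
```

```text
0 [246.27583185 250.48890294]
0.0183 [245.53754231 243.4004003 ]
axis line [array([245.5, 243.4]), array([245.1, 238.8]), array([244.6, 234.8]), array([244.2, 230.7])]
```

View pics/a6.png

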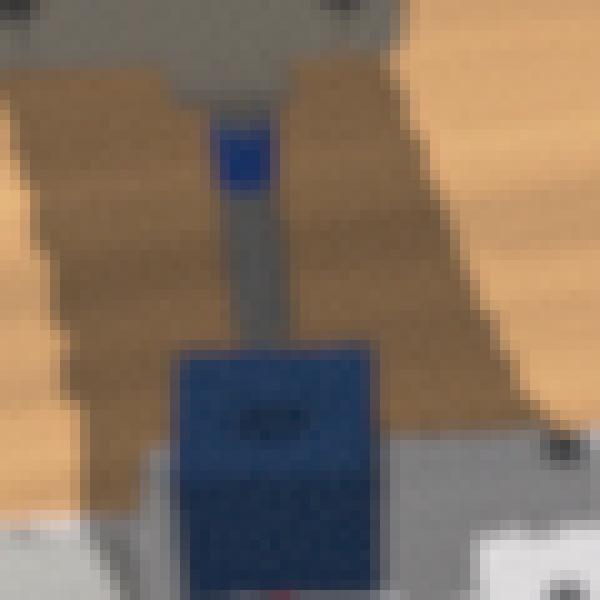

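Emit:
jog_arm:
  increments:
    - {"slide": [0, 0, 4], "roll": 0, "gripper": 0}
    - {"slide": [0, 0, 9], "roll": 0, "gripper": 0}
    - {"slide": [0, 0, 14], "roll": 0, "gripper": 0}
    - {"slide": [0, 0, 17], "roll": 0, "gripper": 0}
    - {"slide": [0, 0, 19], "roll": 0, "gripper": 0}
    - {"slide": [0, 0, 21], "roll": 0, "gripper": 0}
    - {"slide": [0, 0, 23], "roll": 0, "gripper": 0}
    - {"slide": [0, 0, 25], "roll": 0, "gripper": 0}
    - {"slide": [0, 0, 27], "roll": 0, "gripper": 0}
    - {"slide": [0, 0, 29], "roll": 0, "gripper": 0}

```text
clock: 6.28
position: [0.5468, -0.0887, 0.1237]
ee_rot: [2.378, 2.052, 0.002]
force: [2.8, -0.1, 0.7]
width: 0.126
```

Emit:
jog_arm:
  increments:
    - {"slide": [0, 0.7, 2], "roll": 0, "gripper": 0}
    - {"slide": [0, 0.7, 4], "roll": 0, "gripper": 0}
    - {"slide": [0, 0.7, 6], "roll": 0, "gripper": 0}
    - {"slide": [0, 0.7, 8], "roll": 0, "gripper": 0}
    - {"slide": [0, 0.7, 10], "roll": 0, "gripper": 0}
    - {"slide": [0, 0.7, 12], "roll": 0, "gripper": 0}
    - {"slide": [0, 0.7, 14], "roll": 0, "gripper": 0}
    - {"slide": [0, 0.7, 16], "roll": 0, "gripper": 0}
    - {"slide": [0, 0.7, 17], "roll": 0, "gripper": 0}
    - {"slide": [0, 0.7, 18], "roll": 0, "gripper": 0}

```text
clock: 7.12
position: [0.5469, -0.0888, 0.1057]
ee_rot: [2.378, 2.052, 0.0]
force: [2.8, 0.1, 0.7]
width: 0.124
```

Emit:
jog_arm:
  increments:
    - {"slide": [0, 0.5, 0.5], "roll": 0, "gripper": 0}
    - {"slide": [0, 0.5, 1], "roll": 0, "gripper": 0}
    - {"slide": [0, 0.5, 1.5], "roll": 0, "gripper": 0}
    - {"slide": [0, 0.5, 2], "roll": 0, "gripper": 0}
    - {"slide": [0, 0.5, 2], "roll": 0, "gripper": 0}
    - {"slide": [0, 0.5, 2], "roll": 0, "gripper": 0}
    - {"slide": [0, 0.5, 2], "roll": 0, "gripper": 0}
    - {"slide": [0, 0.5, 2], "roll": 0, "gripper": 0}
    - {"slide": [0, 0.5, 2], "roll": 0, "gripper": 0}
    - {"slide": [0, 0.5, 2], "roll": 0, "gripper": 0}

```text
clock: 7.95
position: [0.5474, -0.0889, 0.1047]
ee_rot: [2.378, 2.052, 0.0]
force: [-1.5, 0.7, 10.3]
width: 0.12
```

Emit:
jog_arm:
  increments:
    - {"slide": [0, 0, 1], "roll": 0, "gripper": 0.2}
    - {"slide": [0, 0, 1], "roll": 0, "gripper": 0.43}
    - {"slide": [0, 0, 1], "roll": 0, "gripper": 0.43}
    - {"slide": [0, 0, 1], "roll": 0, "gripper": 0.43}
    - {"slide": [0, 0, 1], "roll": 0, "gripper": 0.43}
    - {"slide": [0, 0, -4], "roll": 0, "gripper": 0.43}
    - {"slide": [0, 0, -20], "roll": 0, "gripper": 0.43}
    - {"slide": [0, 0, -45], "roll": 0, "gripper": 0.43}
    - {"slide": [0, 0, -70], "roll": 0, "gripper": 0.43}
    - {"slide": [0, 0, -80], "roll": 0, "gripper": 0.43}

```text
clock: 8.78
position: [0.5487, -0.0888, 0.1871]
ee_rot: [2.376, 2.051, 0.004]
force: [1.0, 0.2, -0.2]
width: 0.43
```

```bash
python3 - <<'E'
from h import *
from cell import arm
plan([.5605,.0006,.19],1.424)
a=arm.get_image("scene");np.savez("s7.npz",**a)
cv2.imwrite("pics/a7.png",cv2.resize(a["frame"][180:300,190:330],(700,600),interpolation=cv2.INTER_CUBIC))
E
```

```text
slide [90.1 -1.4 -2.9] roll -0.0 tilt [ 4.e-03 -3.e-04 -1.e+00] pos [ 0.5487 -0.0888  0.1871] w 0.43 F [ 1.   0.2 -0.2] t 8.78
```

View pics/a7.png

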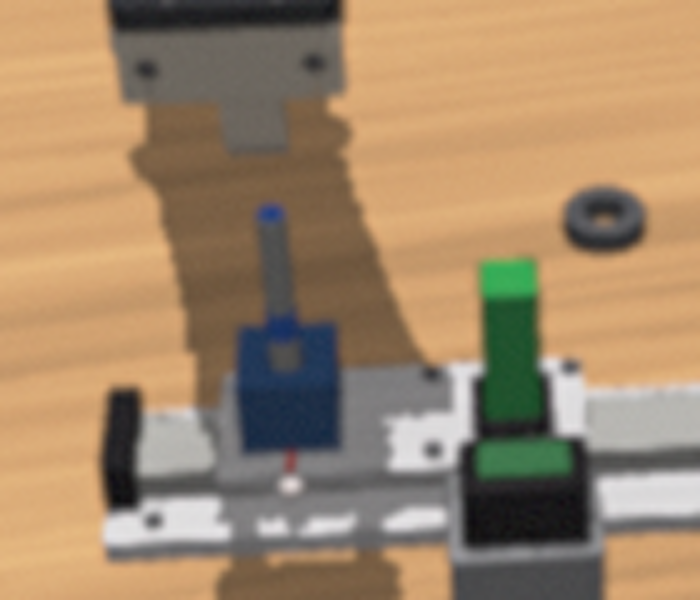

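Emit:
jog_arm:
  increments:
    - {"slide": [5, 0, 0], "roll": 0, "gripper": 0.43}
    - {"slide": [20, 0, 0], "roll": 0, "gripper": 0.43}
    - {"slide": [40, -0.5, 0], "roll": 0, "gripper": 0.43}
    - {"slide": [60, -0.5, 0], "roll": 0, "gripper": 0.43}
    - {"slide": [76, -0.5, 0], "roll": 0, "gripper": 0.43}
    - {"slide": [86, -0.5, 0], "roll": 0, "gripper": 0.43}
    - {"slide": [90, -0.5, 0], "roll": 0, "gripper": 0.43}
    - {"slide": [90, -0.5, 0], "roll": 0, "gripper": 0.43}
    - {"slide": [90, -0.5, 0], "roll": 0, "gripper": 0.43}
    - {"slide": [90, -0.5, 0], "roll": 0, "gripper": 0.43}

```text
clock: 9.67
position: [0.5598, -0.0012, 0.1834]
ee_rot: [2.38, 2.05, -0.001]
force: [0.3, 0.5, 0.7]
width: 0.428
```

```bash
python3 - <<'E'
from h import *
from cell import arm
plan([.5604,.0004,.072],1.424)
a=arm.get_image("scene");b=arm.get_image("top");np.savez("s8.npz",**a);np.savez("t8.npz",**b)
cv2.imwrite("pics/a8.png",np.hstack([cv2.resize(a["frame"][170:300,220:350],(400,400),interpolation=cv2.INTER_CUBIC),cv2.resize(b["frame"][160:290,300:430],(400,400),interpolation=cv2.INTER_CUBIC)]))
E
```

```text
slide [  1.7   0.4 111.4] roll -0.002 tilt [-6.e-04 -8.e-04 -1.e+00] pos [ 0.5598 -0.0012  0.1834] w 0.428 F [0.3 0.5 0.7] t 9.67
```

View pics/a8.png

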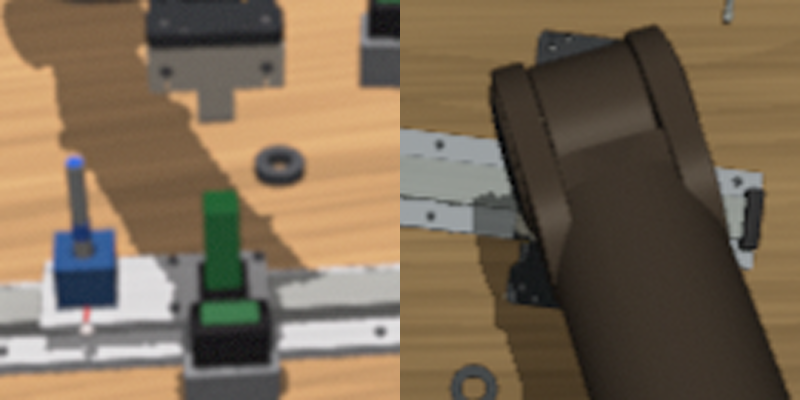

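Emit:
jog_arm:
  increments:
    - {"slide": [1, 0, 8], "roll": 0, "gripper": 0.43}
    - {"slide": [1, 0, 25], "roll": 0, "gripper": 0.43}
    - {"slide": [1, 0, 45], "roll": 0, "gripper": 0.43}
    - {"slide": [1, 0, 62], "roll": 0, "gripper": 0.43}
    - {"slide": [1, 0, 76], "roll": 0, "gripper": 0.43}
    - {"slide": [1, 0, 87], "roll": 0, "gripper": 0.43}
    - {"slide": [1, 0, 96], "roll": 0, "gripper": 0.43}
    - {"slide": [1, 0, 104], "roll": 0, "gripper": 0.43}
    - {"slide": [1, 0, 109], "roll": 0, "gripper": 0.43}
    - {"slide": [1, 0, 111], "roll": 0, "gripper": 0.43}

```text
clock: 10.6
position: [0.56, 0.0011, 0.0721]
ee_rot: [-2.379, -2.052, 0.001]
force: [0.1, 0.4, 0.8]
width: 0.429
```

```bash
python3 - <<'E'
from h import *
from cell import arm
plan([.5604,.0004,.072],1.424)
a=arm.get_image("scene");np.savez("s9.npz",**a)
cv2.imwrite("pics/a9.png",cv2.resize(a["frame"][190:310,230:350],(600,600),interpolation=cv2.INTER_CUBIC))
E
```

```text
slide [-0.7  0.5  0.1] roll -0.0 tilt [-5.e-04 -0.e+00 -1.e+00] pos [0.56   0.0011 0.0721] w 0.429 F [0.1 0.4 0.8] t 10.6
```

View pics/a9.png

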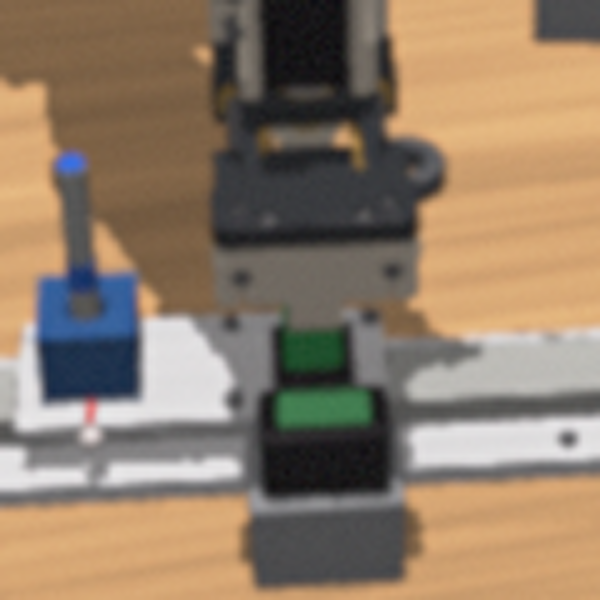

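Emit:
jog_arm:
  increments:
    - {"slide": [0, 0, 0], "roll": 0, "gripper": 0.3}
    - {"slide": [0, 0, 0], "roll": 0, "gripper": 0.25}
    - {"slide": [0, 0, 0], "roll": 0, "gripper": 0.1}
    - {"slide": [0, 0, 0], "roll": 0, "gripper": 0.1}
    - {"slide": [0, 0, 0], "roll": 0, "gripper": 0.1}
    - {"slide": [0, 0, 0], "roll": 0, "gripper": 0.1}
    - {"slide": [0, 0, 0], "roll": 0, "gripper": 0.1}
    - {"slide": [0, 0, 0], "roll": 0, "gripper": 0.1}
    - {"slide": [0, 0, 0], "roll": 0, "gripper": 0.1}
    - {"slide": [0, 0, 0], "roll": 0, "gripper": 0.1}
  newtons: 40

```text
clock: 11.48
position: [0.5616, 0.0011, 0.0734]
ee_rot: [2.378, 2.051, 0.003]
force: [5.7, -1.6, -1.2]
width: 0.26
```

```bash
python3 - <<'E'
from h import *
from cell import arm
plan([.5604,.0004,.072],1.424)
# estimate travel from images before arm occluded
t=load("t1.npz");t0=load("top0.npz");s=load("s9.npz")
u=np.array([.1465,.989,0]);u/=np.linalg.norm(u)
for z in(.03,.04,.05,.06,.08):
  g=plane(t0,(353.3,201),z); print("gauge",z,g.round(4),"travel",((g-np.array([.547,-.0888,0]))@u).round(4))
print(t0["depth"][196:208,350:357].round(3))
f=t0["frame"][190:215,343:365];print(blobs(t0,(0,70,50),(10,255,255),(343,190,365,215),1))
E
```

```text
slide [-0.9 -1.1  1.4] roll -0.001 tilt [ 2.8e-03  1.0e-04 -1.0e+00] pos [0.5616 0.0011 0.0734] w 0.26 F [ 5.7 -1.6 -1.2] t 11.48
gauge 0.03 [ 0.6155 -0.0071  0.03  ] travel 0.0908
gauge 0.04 [ 0.6145 -0.0067  0.04  ] travel 0.0911
gauge 0.05 [ 0.6135 -0.0062  0.05  ] travel 0.0914
gauge 0.06 [ 0.6125 -0.0058  0.06  ] travel 0.0917
gauge 0.08 [ 0.6105 -0.0049  0.08  ] travel 0.0923
[[1.534 1.528 1.519 1.523 1.514 1.513 1.519]
 [1.548 1.529 1.523 1.522 1.515 1.517 1.521]
 [1.545 1.549 1.542 1.543 1.532 1.544 1.532]
 [1.55  1.542 1.541 1.548 1.548 1.545 1.554]
 [1.549 1.543 1.546 1.542 1.55  1.548 1.541]
 [1.544 1.542 1.545 1.552 1.542 1.544 1.542]
 [1.547 1.546 1.543 1.544 1.546 1.546 1.543]
 [1.547 1.549 1.548 1.541 1.546 1.549 1.554]
 [1.545 1.544 1.549 1.551 1.544 1.545 1.546]
 [1.541 1.55  1.55  1.57  1.564 1.543 1.545]
 [1.547 1.542 1.548 1.594 1.549 1.552 1.544]
 [1.553 1.543 1.598 1.596 1.56  1.552 1.54 ]]
[(np.float64(353.25), np.float64(201.08333333333334), 12, [9, 8, 3, 7])]
```

Emit:
jog_arm:
  increments:
    - {"slide": [2, 0.5, 0], "roll": 0, "gripper": 0.1}
    - {"slide": [6, 1, 0], "roll": 0, "gripper": 0.1}
    - {"slide": [13, 1, 0], "roll": 0, "gripper": 0.1}
    - {"slide": [22, 1, 0], "roll": 0, "gripper": 0.1}
    - {"slide": [32, 1, 0], "roll": 0, "gripper": 0.1}
    - {"slide": [42, 1, 0], "roll": 0, "gripper": 0.1}
    - {"slide": [52, 1, 0], "roll": 0, "gripper": 0.1}
    - {"slide": [60, 1, 0], "roll": 0, "gripper": 0.1}
    - {"slide": [65, 1, 0], "roll": 0, "gripper": 0.1}
    - {"slide": [68, 1, 0], "roll": 0, "gripper": 0.1}

```text
clock: 12.32
position: [0.5718, 0.0696, 0.0734]
ee_rot: [2.377, 2.053, 0.002]
force: [1.0, -2.0, 7.0]
width: 0.263
```

```bash
cat > st.py <<'E'
from h import *
from cell import arm
s=arm.observe();u=np.array([.1465,.989,0]);u/=np.linalg.norm(u);v=np.array([u[1],-u[0],0])
d=np.array(s["position"])-[.5604,.0004,0]
print("along",round(d@u*1000,1),"lat",round(d@v*1000,1),"z",round(s["position"][2],4),"Fa",round(np.dot(s["force"],u),2),"Fl",round(np.dot(s["force"],v),2),"Fz",round(s["force"][2],2),"w",s["width"],"t",s["clock"])
E
python3 st.py
```

```text
along 70.1 lat 1.1 z 0.0734 Fa -1.88 Fl 1.27 Fz 7.01 w 0.2632338677859714 t 12.3167
```

```bash
python3 - <<'E'
from h import *
from cell import arm
a=arm.get_image("scene");b=arm.get_image("top");np.savez("s10.npz",**a);np.savez("t10.npz",**b)
cv2.imwrite("pics/a10.png",np.hstack([cv2.resize(a["frame"][200:310,240:350],(400,400),interpolation=cv2.INTER_CUBIC),cv2.resize(b["frame"][170:250,330:410],(400,400),interpolation=cv2.INTER_CUBIC)]))
print(blobs(b,(0,70,50),(10,255,255),(335,180,410,235),1),blobs(a,(0,70,50),(10,255,255),(250,240,330,310),1))
E
python3 st.py
```

```text
[(np.float64(353.2), np.float64(200.3), 10, [17, 18, 3, 6]), (np.float64(361.0), np.float64(212.5), 2, [26, 32, 1, 2])] [(np.float64(278.0), np.float64(242.0), 1, [28, 2, 1, 1]), (np.float64(271.0), np.float64(245.5), 2, [21, 5, 1, 2]), (np.float64(271.0), np.float64(248.0), 1, [21, 8, 1, 1])]
along 70.5 lat 1.1 z 0.0734 Fa 2.25 Fl 1.88 Fz 5.55 w 0.2616568550097469 t 12.4167
```

View pics/a10.png

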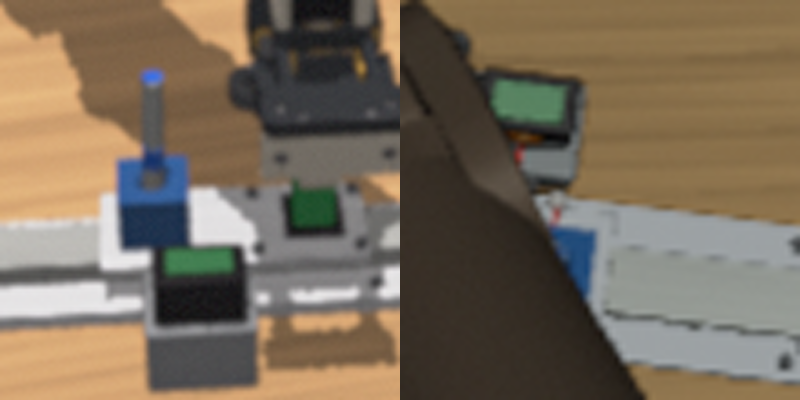

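```bash
python3 - <<'E'
from h import *
b=load("t10.npz");u=np.array([.1465,.989,0])
f=b["frame"][206:220,352:370].astype(int);r=np.clip(f[...,2]-np.maximum(f[...,1],f[...,0])-8,0,None);print(r)
v,c=np.mgrid[206:220,352:370];w=r;p=((c*w).sum()/w.sum(),(v*w).sum()/w.sum());print(p)
for q in(p,(361,212.5)): print((plane(b,(353.3,201),.042)-plane(b,q,.037))@u)
E
```

```text
[[ 2  2  1  0  0  0  0  0  0  0  0  0  7 17 18 18 18 18]
 [ 2  3  2  0  0  0  5  3  3  0  0  5 16 18 18 17 17 17]
 [ 2  2  2  1  0  0  4  2  0  0  0 10 17 18 17 17 17 17]
 [ 2  1  3  2  0  0  0  0  0  0  0  0  3 10 14 16 19 17]
 [ 3  2  3  3  0  0  0  0  0  0  0  0  0  0  0  0  0  0]
 [ 0  3  2  2  2  0  0  0  2 14  0  0  0  0  0  0  0  0]
 [ 0  0  1  2  3  0  0  0 16 48  0  0  0  0  0  0  0  0]
 [ 0  0  0  0  1  3  0  0 17 43  0  0  0  0  0  0  0  0]
 [ 0  0  0  0  0  0  0  0 16 13  0  0  0  0  0  0  0  0]
 [ 0  0  0  0  0  0  1  0  0  0  0  0  0  0  0  0  0  0]
 [ 0  0  0  0  0  0  0  0  0  0  0  0  0  0  0  0  0  0]
 [ 0  0  0  0  0  0  0  0  0  0  0  0  0  0  0  0  0  0]
 [ 0  0  0  0  0  0  0  0  0  0  0  0  0  0  0  0  0  0]
 [ 0  0  0  0  0  0  0  0  0  0  0  0  0  0  0  0  0  0]]
(np.float64(363.665625), np.float64(208.9953125))
0.028562400732847083
0.022980819483015065
```

Emit:
jog_arm:
  increments:
    - {"slide": [1, 0.5, 0.5], "roll": 0, "gripper": 0.1}
    - {"slide": [2, 0.5, 0.5], "roll": 0, "gripper": 0.1}
    - {"slide": [3, 0.5, 0.5], "roll": 0, "gripper": 0.1}
    - {"slide": [4, 0.5, 0.5], "roll": 0, "gripper": 0.1}
    - {"slide": [5, 0.5, 0.5], "roll": 0, "gripper": 0.1}
    - {"slide": [6, 0.5, 0.5], "roll": 0, "gripper": 0.1}
    - {"slide": [7, 0.5, 0.5], "roll": 0, "gripper": 0.1}
    - {"slide": [8, 0.5, 0.5], "roll": 0, "gripper": 0.1}
    - {"slide": [9, 0.5, 0.5], "roll": 0, "gripper": 0.1}
    - {"slide": [10, 0.5, 0.5], "roll": 0, "gripper": 0.1}

```text
clock: 13.25
position: [0.5731, 0.0781, 0.0733]
ee_rot: [2.378, 2.051, -0.0]
force: [-3.6, -5.9, 15.5]
width: 0.259
```

```bash
python3 st.py
```

```text
along 78.7 lat 1.1 z 0.0733 Fa -6.38 Fl -2.69 Fz 15.47 w 0.2588993121605284 t 13.25
```

Emit:
jog_arm:
  increments:
    - {"slide": [0.5, -0.2, -0.5], "roll": 0, "gripper": 0.1}
    - {"slide": [1, -0.2, -1], "roll": 0, "gripper": 0.1}
    - {"slide": [1.5, -0.2, -1], "roll": 0, "gripper": 0.1}
    - {"slide": [2, -0.2, -1], "roll": 0, "gripper": 0.1}
    - {"slide": [2.5, -0.2, -1], "roll": 0, "gripper": 0.1}
    - {"slide": [3, -0.2, -1], "roll": 0, "gripper": 0.1}
    - {"slide": [3.5, -0.2, -1], "roll": 0, "gripper": 0.1}
    - {"slide": [4, -0.2, -1], "roll": 0, "gripper": 0.1}
    - {"slide": [4.5, -0.2, -1], "roll": 0, "gripper": 0.1}
    - {"slide": [5, -0.2, -1], "roll": 0, "gripper": 0.1}

```text
clock: 14.08
position: [0.5735, 0.0818, 0.0734]
ee_rot: [2.379, 2.05, -0.002]
force: [-0.7, -5.0, 6.5]
width: 0.26
```

```bash
python3 st.py
```

```text
along 82.4 lat 1.1 z 0.0734 Fa -5.03 Fl 0.07 Fz 6.5 w 0.25994132078541676 t 14.0833
```

Emit:
jog_arm:
  increments:
    - {"slide": [0.5, 0, -0.5], "roll": 0, "gripper": 0.1}
    - {"slide": [1, 0, -0.5], "roll": 0, "gripper": 0.1}
    - {"slide": [1.5, 0, -0.5], "roll": 0, "gripper": 0.1}
    - {"slide": [2, 0, -0.5], "roll": 0, "gripper": 0.1}
    - {"slide": [2.5, 0, -0.5], "roll": 0, "gripper": 0.1}
    - {"slide": [3, 0, -0.5], "roll": 0, "gripper": 0.1}
    - {"slide": [3.5, 0, -0.5], "roll": 0, "gripper": 0.1}
    - {"slide": [4, 0, -0.5], "roll": 0, "gripper": 0.1}
    - {"slide": [4, 0, -0.5], "roll": 0, "gripper": 0.1}
    - {"slide": [4, 0, -0.5], "roll": 0, "gripper": 0.1}

```text
clock: 14.92
position: [0.5744, 0.088, 0.0734]
ee_rot: [-2.378, -2.053, -0.002]
force: [6.4, -0.3, -7.8]
width: 0.256
```

```bash
python3 st.py
```

```text
along 88.7 lat 1.0 z 0.0734 Fa 0.66 Fl 6.38 Fz -7.76 w 0.2563107213907527 t 14.9167
```

Emit:
jog_arm:
  increments:
    - {"slide": [0.4, 0.2, 0.4], "roll": 0, "gripper": 0.1}
    - {"slide": [0.8, 0.4, 0.4], "roll": 0, "gripper": 0.1}
    - {"slide": [1.2, 0.4, 0.4], "roll": 0, "gripper": 0.1}
    - {"slide": [1.6, 0.4, 0.4], "roll": 0, "gripper": 0.1}
    - {"slide": [2, 0.4, 0.4], "roll": 0, "gripper": 0.1}
    - {"slide": [2.5, 0.4, 0.4], "roll": 0, "gripper": 0.1}
    - {"slide": [2.5, 0.4, 0.4], "roll": 0, "gripper": 0.1}
    - {"slide": [2.5, 0.4, 0.4], "roll": 0, "gripper": 0.1}
    - {"slide": [2.5, 0.4, 0.4], "roll": 0, "gripper": 0.1}
    - {"slide": [2.5, 0.4, 0.4], "roll": 0, "gripper": 0.1}

```text
clock: 15.75
position: [0.5748, 0.0902, 0.0734]
ee_rot: [-2.378, -2.053, -0.001]
force: [0.1, 3.6, 0.4]
width: 0.256
```

```bash
python3 st.py; python3 - <<'E'
from h import *
from cell import arm
a=arm.get_image("scene");b=arm.get_image("top");np.savez("s11.npz",**a);np.savez("t11.npz",**b)
cv2.imwrite("pics/a11.png",np.hstack([cv2.resize(a["frame"][200:310,240:350],(400,400),interpolation=cv2.INTER_CUBIC),cv2.resize(b["frame"][170:250,330:410],(400,400),interpolation=cv2.INTER_CUBIC)]))
E
python3 st.py
```

```text
along 90.9 lat 1.1 z 0.0734 Fa 3.54 Fl -0.47 Fz 0.38 w 0.2557306369094135 t 15.75
along 90.9 lat 1.1 z 0.0734 Fa 4.6 Fl -1.51 Fz 0.65 w 0.26431088614780174 t 15.85
```

View pics/a11.png

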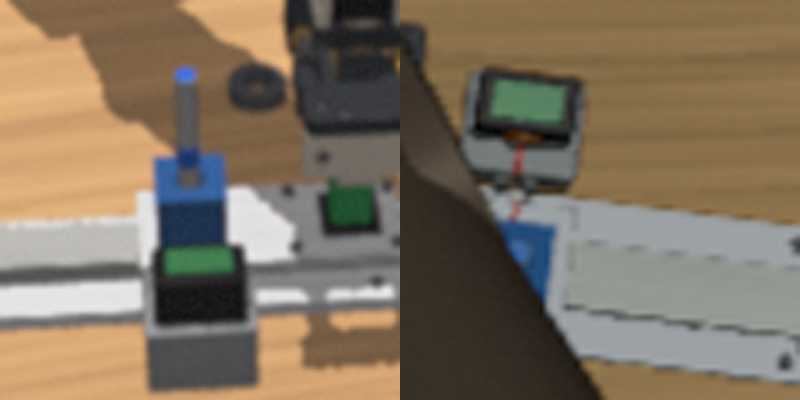

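The red lines in the top view are nearly in line, at about (353.5,201) and (353,212). The carriage is still being drawn forward with about 4 N, so the notch is a little ahead. I'll creep on in small steps.

Emit:
jog_arm:
  increments:
    - {"slide": [0.2, 0, 0], "roll": 0, "gripper": 0.1}
    - {"slide": [0.4, 0, 0], "roll": 0, "gripper": 0.1}
    - {"slide": [0.6, 0, 0], "roll": 0, "gripper": 0.1}
    - {"slide": [0.8, 0, 0], "roll": 0, "gripper": 0.1}
    - {"slide": [1, 0, 0], "roll": 0, "gripper": 0.1}
    - {"slide": [1, 0, 0], "roll": 0, "gripper": 0.1}
    - {"slide": [1, 0, 0], "roll": 0, "gripper": 0.1}
    - {"slide": [1, 0, 0], "roll": 0, "gripper": 0.1}
    - {"slide": [1, 0, 0], "roll": 0, "gripper": 0.1}
    - {"slide": [1, 0, 0], "roll": 0, "gripper": 0.1}

```text
clock: 16.68
position: [0.5748, 0.0902, 0.0734]
ee_rot: [2.379, 2.052, -0.001]
force: [-3.4, 1.7, 5.2]
width: 0.262
```

```bash
python3 st.py
```

```text
along 91.0 lat 1.1 z 0.0734 Fa 1.19 Fl -3.57 Fz 5.17 w 0.26224229021585593 t 16.6833
```

Emit:
jog_arm:
  increments:
    - {"slide": [0.2, -0.2, -0.2], "roll": 0, "gripper": 0.1}
    - {"slide": [0.4, -0.3, -0.3], "roll": 0, "gripper": 0.1}
    - {"slide": [0.6, -0.3, -0.3], "roll": 0, "gripper": 0.1}
    - {"slide": [0.8, -0.3, -0.3], "roll": 0, "gripper": 0.1}
    - {"slide": [0.8, -0.3, -0.3], "roll": 0, "gripper": 0.1}
    - {"slide": [0.8, -0.3, -0.3], "roll": 0, "gripper": 0.1}
    - {"slide": [0.8, -0.3, -0.3], "roll": 0, "gripper": 0.1}
    - {"slide": [0.8, -0.3, -0.3], "roll": 0, "gripper": 0.1}
    - {"slide": [0.8, -0.3, -0.3], "roll": 0, "gripper": 0.1}
    - {"slide": [0.8, -0.3, -0.3], "roll": 0, "gripper": 0.1}

```text
clock: 17.52
position: [0.575, 0.0913, 0.0734]
ee_rot: [2.379, 2.052, 0.0]
force: [2.1, 1.8, -5.6]
width: 0.258
```

```bash
python3 st.py
```

```text
along 92.0 lat 1.1 z 0.0734 Fa 2.08 Fl 1.81 Fz -5.62 w 0.2575105694299188 t 17.5167
```

Emit:
jog_arm:
  increments:
    - {"slide": [0.2, 0, 0.2], "roll": 0, "gripper": 0.1}
    - {"slide": [0.4, 0, 0.2], "roll": 0, "gripper": 0.1}
    - {"slide": [0.6, 0, 0.2], "roll": 0, "gripper": 0.1}
    - {"slide": [0.8, 0, 0.2], "roll": 0, "gripper": 0.1}
    - {"slide": [0.8, 0, 0.2], "roll": 0, "gripper": 0.1}
    - {"slide": [0.8, 0, 0.2], "roll": 0, "gripper": 0.1}
    - {"slide": [0.8, 0, 0.2], "roll": 0, "gripper": 0.1}
    - {"slide": [0.8, 0, 0.2], "roll": 0, "gripper": 0.1}
    - {"slide": [0.8, 0, 0.2], "roll": 0, "gripper": 0.1}
    - {"slide": [0.8, 0, 0.2], "roll": 0, "gripper": 0.1}

```text
clock: 18.35
position: [0.575, 0.0918, 0.0734]
ee_rot: [2.379, 2.052, -0.0]
force: [2.0, -1.6, -2.7]
width: 0.259
```

```bash
python3 st.py; python3 - <<'E'
from h import *
from cell import arm
b=arm.get_image("top");np.savez("t12.npz",**b)
cv2.imwrite("pics/a12.png",cv2.resize(b["frame"][190:225,335:370],(700,700),interpolation=cv2.INTER_NEAREST)[:600])
E
python3 st.py
```

```text
along 92.6 lat 1.1 z 0.0734 Fa -1.28 Fl 2.18 Fz -2.7 w 0.25926264674719707 t 18.35
along 92.6 lat 1.1 z 0.0734 Fa -1.76 Fl 2.05 Fz -2.14 w 0.25870961810670706 t 18.4
```

View pics/a12.png

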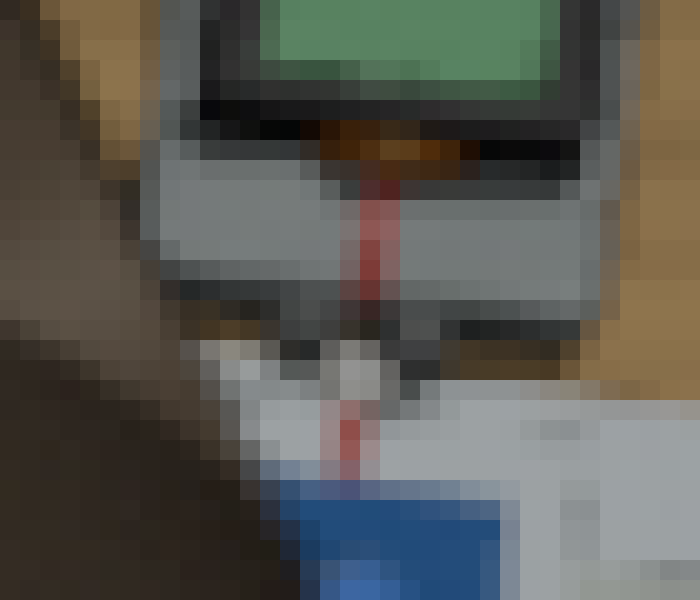

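Emit:
jog_arm:
  increments:
    - {"slide": [0.3, 0, 0.1], "roll": 0, "gripper": 0.1}
    - {"slide": [0.6, 0.1, 0.1], "roll": 0, "gripper": 0.1}
    - {"slide": [0.8, 0.2, 0.1], "roll": 0, "gripper": 0.1}
    - {"slide": [0.8, 0.2, 0.1], "roll": 0, "gripper": 0.1}
    - {"slide": [0.8, 0.2, 0.1], "roll": 0, "gripper": 0.1}
    - {"slide": [0.8, 0.2, 0.1], "roll": 0, "gripper": 0.1}
    - {"slide": [0.8, 0.2, 0.1], "roll": 0, "gripper": 0.1}
    - {"slide": [0.8, 0.2, 0.1], "roll": 0, "gripper": 0.1}
    - {"slide": [0.8, 0.2, 0.1], "roll": 0, "gripper": 0.1}
    - {"slide": [0.8, 0.2, 0.1], "roll": 0, "gripper": 0.1}

```text
clock: 19.23
position: [0.5751, 0.0921, 0.0734]
ee_rot: [2.379, 2.051, -0.002]
force: [-1.4, -4.7, 1.5]
width: 0.256
```

```bash
python3 st.py
```

```text
along 92.9 lat 1.1 z 0.0734 Fa -4.8 Fl -0.66 Fz 1.51 w 0.25639194554018674 t 19.2333
```

Pin 2 now pushes back: 0.8 mm commanded gave only 0.3 mm of motion, at −4.8 N. The seat is at about 92.5 mm. I'll ease off the push.

Emit:
jog_arm:
  increments:
    - {"slide": [-0.3, 0, 0], "roll": 0, "gripper": 0.1}
    - {"slide": [-0.6, 0, 0], "roll": 0, "gripper": 0.1}
    - {"slide": [-0.8, 0, 0], "roll": 0, "gripper": 0.1}
    - {"slide": [-0.8, 0, 0], "roll": 0, "gripper": 0.1}
    - {"slide": [-0.8, 0, 0], "roll": 0, "gripper": 0.1}
    - {"slide": [-0.8, 0, 0], "roll": 0, "gripper": 0.1}
    - {"slide": [-0.8, 0, 0], "roll": 0, "gripper": 0.1}
    - {"slide": [-0.8, 0, 0], "roll": 0, "gripper": 0.1}
    - {"slide": [-0.8, 0, 0], "roll": 0, "gripper": 0.1}
    - {"slide": [-0.8, 0, 0], "roll": 0, "gripper": 0.1}

```text
clock: 20.07
position: [0.5751, 0.0921, 0.0734]
ee_rot: [-2.379, -2.052, 0.0]
force: [-3.8, -3.4, 4.9]
width: 0.261
```

```bash
python3 st.py; python3 - <<'E'
from h import *
from cell import arm
a=arm.get_image("scene");b=arm.get_image("top")
cv2.imwrite("pics/a13.png",np.hstack([cv2.resize(a["frame"][200:310,240:350],(400,400),interpolation=cv2.INTER_CUBIC),cv2.resize(b["frame"][185:230,330:375],(400,400),interpolation=cv2.INTER_CUBIC)]))
cv2.imwrite("pics/a14.png",a["frame"])
u=np.array([.1465,.989,0]);f=b["frame"].astype(int);w=np.clip(f[...,2]-np.maximum(f[...,1],f[...,0])-8,0,None)
def c(x0,y0,x1,y1):
    v,q=np.mgrid[y0:y1,x0:x1];k=w[y0:y1,x0:x1];return (q*k).sum()/k.sum(),(v*k).sum()/k.sum()
g=c(351,200,357,205);k=c(350,210,355,214);print(g,k,(plane(b,g,.042)-plane(b,k,.037))@u)
E
python3 st.py
```

```text
along 92.9 lat 1.1 z 0.0734 Fa -3.96 Fl -3.22 Fz 4.85 w 0.26136997087304553 t 20.0667
(np.float64(353.25380710659897), np.float64(201.93654822335026)) (np.float64(351.9329608938547), np.float64(211.20111731843576)) -0.0002711870864670544
along 92.9 lat 1.1 z 0.0734 Fa -4.89 Fl -2.02 Fz 4.98 w 0.26080077940510965 t 20.1667
```

View pics/a13.png

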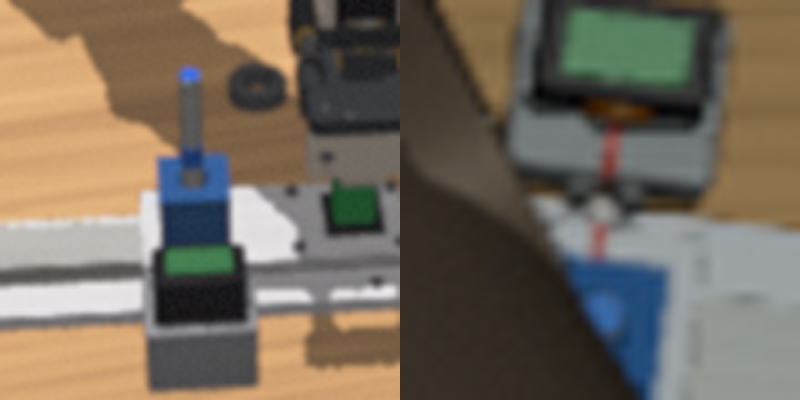

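View pics/a14.png

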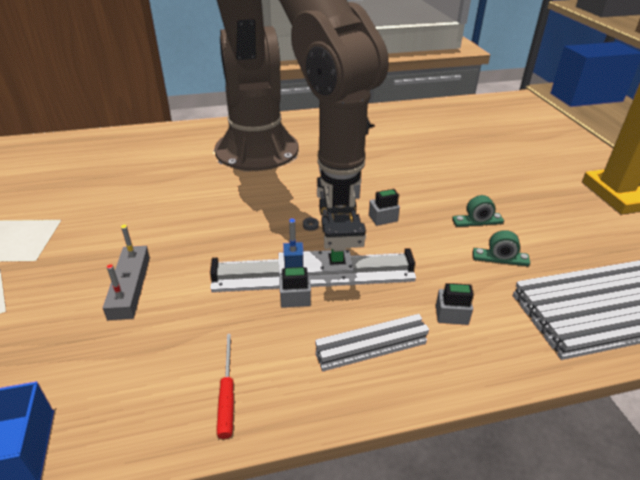

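Emit:
jog_arm:
  increments:
    - {"slide": [-0.2, -0.1, -0.2], "roll": 0, "gripper": 0.1}
    - {"slide": [-0.4, -0.2, -0.3], "roll": 0, "gripper": 0.1}
    - {"slide": [-0.4, -0.2, -0.3], "roll": 0, "gripper": 0.1}
    - {"slide": [-0.4, -0.2, -0.3], "roll": 0, "gripper": 0.1}
    - {"slide": [-0.4, -0.2, -0.3], "roll": 0, "gripper": 0.1}
    - {"slide": [-0.4, -0.2, -0.3], "roll": 0, "gripper": 0.1}
    - {"slide": [-0.4, -0.2, -0.3], "roll": 0, "gripper": 0.1}
    - {"slide": [-0.4, -0.2, -0.3], "roll": 0, "gripper": 0.1}
    - {"slide": [-0.4, -0.2, -0.3], "roll": 0, "gripper": 0.1}
    - {"slide": [-0.4, -0.2, -0.3], "roll": 0, "gripper": 0.1}

```text
clock: 21.0
position: [0.5751, 0.092, 0.0735]
ee_rot: [-2.378, -2.052, -0.001]
force: [3.5, 1.6, -7.3]
width: 0.254
```

```bash
python3 st.py
```

```text
along 92.7 lat 1.1 z 0.0735 Fa 2.12 Fl 3.23 Fz -7.33 w 0.2535158311620841 t 21.0
```

```bash
python3 -c "
from cell import arm
s=arm.observe();print(s['dq'])
print(arm.sign_off())"
```

```text
[-0.00036801 -0.00066916  0.00089616 -0.00060809  0.00204063  0.002343
 -0.00137581]
the job is handed in; nothing more can be done
None
```

I stood the blue shaft in the socket at the loading end and let go. I then slid the carriage by its green grip into the notch and handed the job in at 21 s, still holding the grip. The sign-off gives no verdict.

- **Shaft:** it went to the bottom of the socket. I felt 10 N of resistance with the foot about 30 mm deep, and the camera showed it upright after release and again at the end.
- **Notch:** going in I felt pin 1 (−6.4 N along the rail), then the draw into the notch (up to +4.6 N), then pin 2 pushing back (−4.8 N, about 0.3 mm of motion). I then eased off twice. The red lines measured level to about 0.3 mm from the top view, taken after the first easing; the second moved the carriage only about 0.2 mm.
- **At hand-in:** the fingers were about 24 mm apart on the grip at 40 N and the joint speeds were near zero. About 2 N remained along the rail and 7 N in height.
- **Disagreements:** the force along the rail lagged and varied by a few newtons from stiction. The notch is therefore placed by the force pattern and the lines together, to about 0.5 mm.
- **Other things:** the last full scene picture, just before the final easing-off, showed the red and yellow shafts and the rest of the bench in place. I compared those by eye only.

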